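# Clip the sub-platter onto its bearing hub

## Robot

A 7-joint arm with a two-finger parallel gripper is mounted at the origin on the work surface. World frame = base frame: x ahead of the robot, y to its left, z up, the work surface at z = 0. Lengths are in m, angles in rad, forces in N, time in s.
With the tool pointing down it reaches from about 0.425 to 0.95 m from the base axis. Payload 4.7 kg.
Tool frame: the origin (TCP) lies between the finger pads; the fingertips stand 22 mm ahead of it and the grasp point (between the pads) lies 3 mm ahead of it (arm.tcp_to_tips is the distance from the TCP to the fingertips, in m); z points along the fingers, y is the line along which they close (so a half turn about z gives the same grasp; the last joint's range is limited). The gripper opens to 85 mm and grips with 20 to 120 N. Pads are 22 mm wide; open, the fingers measure 114 mm over their backs; the gripper's body (76 mm by 85 mm) begins 54 mm behind the grasp point. The pads swing forward as they close: fully open they stand 13 mm farther back than shut.
Start: joints at [-1.14, 0.469, -0.049, 1.532, 0.024, 1.141, -0.082], TCP at [0.3, 0.605, 0.227] pointing down, gripper open.
Joint ranges: [-2.59, 2.59], [-0.33, 1.99], [-1.39, 1.29], [0.1, 2.45], [-1.04, 4.18], [0.21, 1.99], [-2.66, 2.66]. Speed limits (rad/s): [2.57, 2.57, 3.14, 3.14, 3.14, 3.14, 3.14].

## Interface

Orientations are given as [roll, pitch, yaw] about the fixed x, y, z axes, in that order (R = Rz(yaw) Ry(pitch) Rx(roll)).
In Python, from cell import arm gives the robot as it stands. The module is installed in compiled form; this text tells all that it offers.
- The arm moves only by the shell command python3 -m handwheel 'ROWS' [OPENING] [FORCE]. ROWS is JSON, a list that holds one entry, the list of rows, each a list of 6 numbers: the shift along the tool's x, y, z in m, then the turn, a rotation vector about the tool's x, y, z in rad. In form: [[[x, y, z, ax, ay, az], ...]]. A call has 1 to 12 rows; each row shifts and turns the commanded pose from where the row before left it, along the tool's axes as they then stand; what a row does not reach is not made up. A row lasts 1/12 s, in which the tool goes at most 41.7 mm and 7.16 degrees, less where a joint would pass 70% of its speed; a pose out of reach is approached as far as the arm can. A call with a gripper value outside its range is refused whole. OPENING is the closure, from -1 (fully open) to 1 (shut), so that 0 is half open, set as the call begins (- or left out, the last holds). The fingers move at their own pace and stop on an object; FORCE is the grip in N (left out, the last holds). Time passes only in rows, so rows that do not move let the fingers close. It gives the time, the measured TCP pose, the force, the opening and the grip force at its end, in the units of the state.
- arm.read_state(): the state, without advancing time (a new reading comes with each control period).
- arm.capture(name): name is "scene" or "top" or "wrist"; returns the picture (400x640x3 uint8, red, green, blue); there is no depth.
- arm.camera_params(name): a dict with "fov_y" (degrees; the focal length in pixels is half the picture's height over the tangent of half this angle, whatever the lens; pixels are square), "cx", "cy" (the principal point, pixels), "distortion" ([k1, k2, p1, p2, k3] as OpenCV has them; the pictures are not rectified), "pose" (4x4, takes a point from camera to world coordinates); the wrist camera has in their place "hand_eye" (4x4, takes a point from camera to tool coordinates, whose origin is the TCP and whose axes are the flange's). Camera axes: x right, y down, z forward; pixel columns grow to the right and rows downward; lengths in m; the calibration is good to about 2 mm. A picture is of the moment at which its call begins: read the wrist's pose just before it. camera_params takes no time and is no camera call.
- arm.sign_off(): hands the job in; it is judged then, once.
Trained networks look in the newest picture that a camera, given by its name, has taken for a name from the list of things; names that differ only in an ending like _2 or _b are one class to them, and where a whole thing is asked for, a point or a joint stands for the part that bears it (a point fixed in the world has none). Each returns a list of dicts, best first, with "score" (0 to 1); they miss things now and then, are a little off and sometimes report something else, mostly with a low value. They report only what shows in the picture. A call takes as long as a camera call.
- arm.search_frame(thing, camera): "xy" ([column, row] in pixels, amid what is visible of it).
- arm.tip_of(thing, camera): "xy" ([column, row] in pixels: a listed point, or the origin of a listed thing).
The state is a dict: "t": time; "joint_pos": joint angles; "joint_vel": joint speeds; "joint_efforts": joint torques, N m; "eef_pos": TCP position; "orientation": TCP orientation; "ft_force": force on the tool from outside, world axes, zero at the start; "moment": the same for the moment, N m; "gripper_width": finger opening in m; "grip_force": force on a finger pad.
Only numpy, scipy, OpenCV 4.12 (cv2) and the standard library are available. Lean on these libraries where they do the work, as an engineer would, in place of code of your own. Each camera call takes 0.05 s, during which the arm holds its last target. There are 200 camera calls.

## Task

The record player's belt has been changed: pick up the orange spring clip, lay it flat on the silver sub-platter and press it sideways, mouth first, into the groove of the bearing hub until it snaps fully home, then let go of it. The hub floats on springs and never sits quite where it should, so feel for it and push gently: do not drive it against its stops, sideways or up and down, and do not bend the clip open. Leave the tonearm, the screwdriver and the aluminium single adaptor alone.

Things in the scene. Friction and masses are not known exactly. Their poses are not given: they have to be found in the camera images.
- clip_grip (a point): centre (half-way up) of the loose orange clip's upright finger grip: a ribbed block 12 mm wide (clip's y), 10 mm long (x), 22 mm high, at the clip's rear end, its foot level with the clip's underside (11 mm below this point). Grip it across the 12 mm. x points from the grip towards the clip's mouth, z up. The clip weighs about 30 g.
- clip_eye (a point): centre of the clip's round eye, 31 mm ahead (+x) of clip_grip, half-way up its 5 mm thickness; on the hub's axis when home. Flat horseshoe 30 x 54 mm: bridge 10 to 21 mm behind the eye, joined to the grip by a 12 mm wide strip; two springy jaws reach ahead, their nubs 8 mm ahead of the eye leave a 13 mm throat, the flared mouth is 25 mm wide 18 mm ahead of the eye.
- jaw_left (a joint): how far the jaw on the clip's +y side is sprung open (rad; 0 relaxed, about 0.12 while the nubs pass the middle of the neck, pressing inwards with about 17 N; over 0.3 bends it). Pushing the clip over the neck takes about 8 to 13 N; then the force falls as both jaws snap shut behind the neck.
- jaw_right (a joint): the same for the jaw on the clip's -y side
- hub_nominal (a point): where the hub's axis ought to cross the sub-platter's flat top, which is also the groove's lower wall; axes as the record player's. Hub and sub-platter float together: they really sit up to 3 mm off in x, 3 mm in y, 6 mm in height. Upwards from the sub-platter: neck 18 mm across in a groove 6.5 mm high, head 28 mm across and 10 mm high, 7 mm spindle ending 45 mm up.
- float_x (a joint): deflection of the floating sub-chassis along the record player's x from its rest (m; 0 at rest wherever it sits; 10 N per mm; its stops are reached at 2 mm, i.e. 20 N)
- float_y (a joint): the same along the record player's y (10 N per mm; stops at 2 mm)
- float_z (a joint): the same upwards (negative when pressed down; 6 N per mm; stops reached at 1.5 mm, i.e. 9 N)
- tonearm (a joint): bystander: swing of the tonearm (rad; 0 on its rest). It lies along the record player's x, 210 mm to the right (-y) of the hub, from 135 mm before the hub to 160 mm beyond it, its top 136 mm above the table
- screwdriver_grip (a point): bystander: handle of a small red screwdriver, 150 mm long, lying across the far end of the black service mat (260 x 170 mm, 3 mm thick) on which the clip lies
- adaptor_mid (a point): bystander: centre of an aluminium single adaptor, a puck of 38 mm diameter and 14 mm height that lies on the left front corner of the plinth
- turntable: the record player, fixed: wooden plinth 340 x 430 mm, black top 74 mm above the table; origin under its middle, x its depth (away from the robot), y its width (to the left). On it the silver sub-platter, a disc of 173 mm that turns with light friction about the steel hub (45 mm to the left of the middle). The groove runs all round: the clip may come from any side.

How it is judged:
By the outcome, as a careful person would: the job done as asked, in the order asked, and still so for the second after the job is handed in, with the robot touching nothing.
It also fails if it takes over 61 s, if anything falls off the work surface, if the arm or the gripper's body presses on something with over 40 N, if the wrist force passes 120 N, or if a joint passes its speed limit or range.

## Working session

There is one attempt and no reset: what is moved stays moved. The work goes in short steps, Python scripts to look and compute and a shell command to move; the robot and the scene stay as the last step left them, time stands still between calls to the robot, and variables do not carry over. Pictures are saved under pics/ and viewed, at most 11 in all, crops included, and the job is handed in when it is done.

```bash
mkdir -p pics; cat > h.py <<'E'
import numpy as np, cv2
from cell import arm
from scipy.spatial.transform import Rotation as R
def T():
    s=arm.read_state(); M=np.eye(4); M[:3,:3]=R.from_euler('xyz',s['orientation']).as_matrix(); M[:3,3]=s['eef_pos']; return M
def cam(n,M=None):
    p=arm.camera_params(n); f=200/np.tan(np.radians(p['fov_y'])/2)
    K=np.array([[f,0,p['cx']],[0,f,p['cy']],[0,0,1]]); D=np.array(p['distortion'],float)
    P=np.array(p['pose']) if 'pose' in p else (T() if M is None else M)@np.array(p['hand_eye'])
    return K,D,P
def onplane(n,xy,z,M=None):
    K,D,P=cam(n,M); u=cv2.undistortPoints(np.array([[xy]],float),K,D)[0,0]
    d=P[:3,:3]@np.array([u[0],u[1],1]); o=P[:3,3]; return o+d*(z-o[2])/d[2]
def proj(n,X,M=None):
    K,D,P=cam(n,M); Q=np.linalg.inv(P); r=cv2.Rodrigues(Q[:3,:3])[0]
    return cv2.projectPoints(np.array(X,float).reshape(-1,1,3),r,Q[:3,3],K,D)[0][:,0]
def snap(n,f):
    im=arm.capture(n); cv2.imwrite('pics/'+f,cv2.cvtColor(im,cv2.COLOR_RGB2BGR)); return im
E
python3 - <<'E'
from h import *
np.set_printoptions(precision=4,suppress=True)
s=arm.read_state();print(s)
for n in ['scene','top','wrist']:
    M=T();im=snap(n,n+'1.png'); print(n,cam(n,M)[2])
    for t,z in [('clip_grip',.014),('clip_eye',.0055),('hub_nominal',.085),('turntable',0.),('screwdriver_grip',.012),('adaptor_mid',.081)]:
        for d in arm.tip_of(t,n)[:2]: print(n,t,np.array(d['xy']),round(d['score'],2),onplane(n,d['xy'],z,M))
a=cv2.imread('pics/scene1.png');b=cv2.imread('pics/top1.png')
E
```

```text
{'t': 0.0, 'joint_pos': array([-1.1399,  0.4694, -0.0486,  1.5337,  0.024 ,  1.141 , -0.0823]), 'joint_vel': array([ 0.0016,  0.0007, -0.0015,  0.0008, -0.0003, -0.0016, -0.0005]), 'joint_efforts': array([  0.0004, -51.0301,  -0.0456, -23.7718,   0.0109,   0.0075,
         0.    ]), 'eef_pos': array([0.2992, 0.6044, 0.2259]), 'orientation': array([-3.1396,  0.    ,  2.6818]), 'ft_force': array([-0.1044,  0.5704, -0.4505]), 'moment': array([ 0.0022,  0.0125, -0.0126]), 'grip_force': 0.0, 'gripper_width': 0.08520190880400232}
scene [[-0.4563  0.5527 -0.6974  1.2593]
 [ 0.8897  0.2945 -0.3488  0.4131]
 [ 0.0126 -0.7796 -0.6261  0.7324]
 [ 0.      0.      0.      1.    ]]
scene clip_grip [413.2 218.7] 0.66 [0.4205 0.3034 0.014 ]
scene clip_eye [418.  222.6] 0.55 [0.4207 0.3196 0.0055]
scene turntable [273.8 201.4] 0.65 [ 0.5317 -0.1131  0.    ]
scene screwdriver_grip [395.6 253.8] 0.52 [0.577  0.3001 0.012 ]
scene screwdriver_grip [273.2 204.1] 0.36 [ 0.5555 -0.099   0.012 ]
scene adaptor_mid [344.2 168.4] 0.5 [0.3685 0.0523 0.081 ]
top [[ 0.0053 -0.9994  0.0331  0.5161]
 [-0.9993 -0.0041  0.0365  0.0366]
 [-0.0363 -0.0333 -0.9988  1.0036]
 [ 0.      0.      0.      1.    ]]
top clip_grip [234.7 251.4] 0.46 [0.4147 0.2977 0.014 ]
top clip_eye [228.4 243.7] 0.57 [0.434  0.317  0.0055]
top screwdriver_grip [231.1 185.1] 0.64 [0.589 0.31  0.012]
top adaptor_mid [330.7 272.9] 0.48 [0.372  0.0451 0.081 ]
wrist [[ 0.4432  0.8575  0.2612  0.2326]
 [ 0.8964 -0.4238 -0.1297  0.6381]
 [-0.0006  0.2917 -0.9565  0.3748]
 [ 0.      0.      0.      1.    ]]
```

View pics/top1.png

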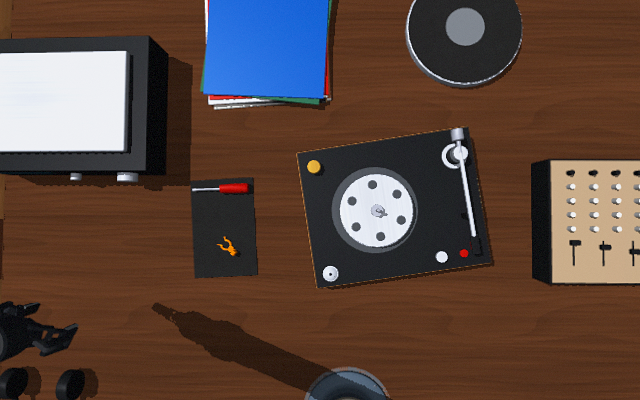

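View pics/scene1.png

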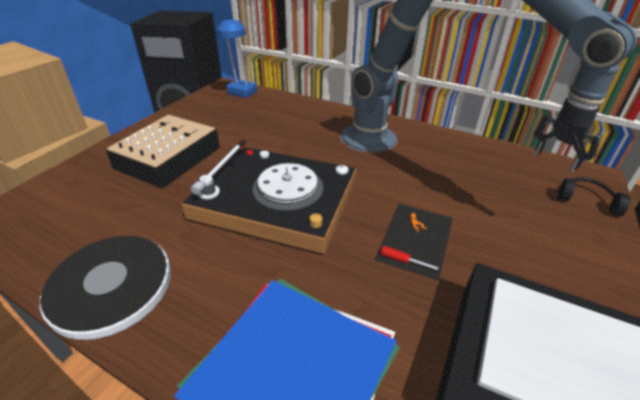

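Top view: clip on the mat at about (228,245), hub spindle at (378,211), plinth corners (298,153), (468,128), (492,263) and (317,288). The plinth is turned roughly 8°. Next I move the wrist camera over the clip.

```bash
python3 -m handwheel '[[[-0.0244,-0.0208,0.0066,0,0,0],[-0.0244,-0.0208,0.0066,0,0,0],[-0.0244,-0.0208,0.0066,0,0,0],[-0.0244,-0.0208,0.0066,0,0,0],[-0.0244,-0.0208,0.0066,0,0,0],[-0.0244,-0.0208,0.0066,0,0,0],[-0.0244,-0.0208,0.0066,0,0,0],[-0.0244,-0.0208,0.0066,0,0,0],[-0.0244,-0.0208,0.0066,0,0,0],[-0.0244,-0.0208,0.0066,0,0,0],[0,0,0,0,0,0],[0,0,0,0,0,0]]]' -
python3 - <<'E'
from h import *
np.set_printoptions(precision=4,suppress=True)
M=T();print(M);snap('wrist','w2.png')
for t,z in [('clip_grip',.014),('clip_eye',.0055)]:
    for d in arm.tip_of(t,'wrist')[:2]: print(t,np.array(d['xy']),round(d['score'],2),onplane('wrist',d['xy'],z,M))
c=np.array([onplane('top',p,.074) for p in [(298,153),(468,128),(492,263),(317,288)]]);print(c, c.mean(0)); e=c[0]-c[3];print(np.degrees(np.arctan2(e[1],e[0])),np.linalg.norm(e)); e=c[0]-c[1];print(np.degrees(np.arctan2(-e[0],e[1])),np.linalg.norm(e))
E
```

```text
t: 2.05
eef_pos: [0.4268, 0.3081, 0.1609]
orientation: [-3.141, 0.0, 2.677]
ft_force: [-1.0, 0.6, 0.3]
gripper_width: 0.0853
grip_force: 0.0
[[-0.8941  0.4479 -0.0001  0.4268]
 [ 0.4479  0.8941 -0.0007  0.3081]
 [-0.0002 -0.0007 -1.      0.1609]
 [ 0.      0.      0.      1.    ]]
clip_grip [308.8 167.2] 0.73 [0.4119 0.3008 0.014 ]
clip_eye [338.2 171.9] 0.76 [0.4288 0.321  0.0055]
[[ 0.6642  0.1272  0.074 ]
 [ 0.7257 -0.2883  0.074 ]
 [ 0.3982 -0.3432  0.074 ]
 [ 0.3339  0.0784  0.074 ]] [ 0.5305 -0.1065  0.074 ]
8.400639800445456 0.3339453605946915
8.411904484070382 0.42000340064882963
```

View pics/w2.png

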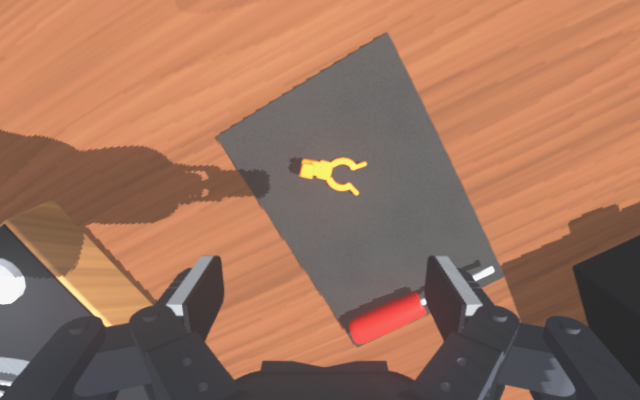

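Wrist view: the clip lies on the mat with its grip at (309,167), eye near (340,172), and mouth to the right at about (361,178). Next I turn the fingers across the grip and lower the tool.

```bash
python3 -m handwheel '[[[0,0,0.0055,0,0,-0.122],[0,0,0.0055,0,0,-0.122],[0,0,0.0055,0,0,-0.122],[0,0,0.0055,0,0,-0.122],[0,0,0.0055,0,0,-0.122],[0,0,0.0055,0,0,-0.122],[0,0,0.0055,0,0,-0.122],[0,0,0.0055,0,0,-0.122],[0,0,0.0055,0,0,-0.122],[0,0,0.0055,0,0,-0.122],[0,0,0.0055,0,0,-0.122],[0,0,0,0,0,0]]]' -
python3 - <<'E'
from h import *
np.set_printoptions(precision=4,suppress=True)
M=T();print(M);im=snap('wrist','w3.png')
for t,z in [('clip_grip',.014),('clip_eye',.0055)]:
    for d in arm.tip_of(t,'wrist')[:2]: print(t,np.array(d['xy']),round(d['score'],2),onplane('wrist',d['xy'],z,M))
a=im.astype(int);m=((a[...,0]>150)&(a[...,2]<90)&(a[...,1]>70)).astype(np.uint8)
n,l,st,c=cv2.connectedComponentsWithStats(m);print(st[1:][st[1:,4]>50])
E
```

```text
t: 3.2
eef_pos: [0.4248, 0.3115, 0.0998]
orientation: [3.14, -0.001, -2.255]
ft_force: [0.6, 0.1, -0.3]
gripper_width: 0.0853
grip_force: 0.0
[[-0.6319 -0.775  -0.0017  0.4248]
 [-0.775   0.6319  0.0002  0.3115]
 [ 0.0009  0.0014 -1.      0.0998]
 [ 0.      0.      0.      1.    ]]
clip_grip [323.3 175.5] 0.66 [0.4136 0.2978 0.014 ]
clip_eye [324.2 214.9] 0.94 [0.4333 0.323  0.0055]
[[317 166  18  13 134]
 [113 276  44  38 584]]
```

View pics/w3.png

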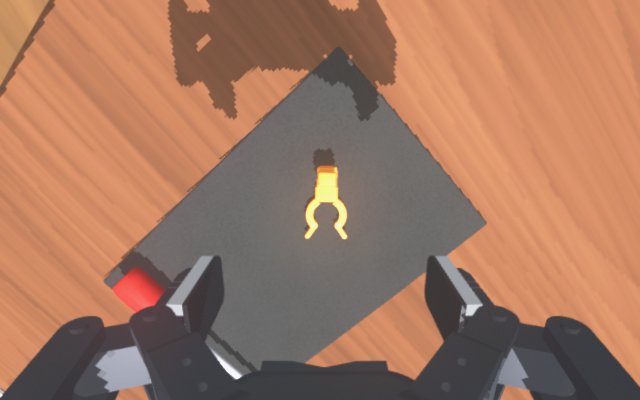

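The fingers now line up with the clip: eye at (326,215), jaw tips at (307,237) and (346,237), grip at (327,175). I'll compute the shift from these.

```bash
python3 - <<'E'
from h import *
np.set_printoptions(precision=4,suppress=True)
M=T()
e=onplane('wrist',(325.8,215),.0055,M); m=onplane('wrist',(326.5,237),.0055,M); g=onplane('wrist',(326,175.5),.014,M)
for n,p in zip('emg',(e,m,g)): print(n,p,(np.linalg.inv(M)@np.r_[p,1])[:3])
print(proj('wrist',[e-.031*np.array([.632,.775,0])+[0,0,.0195]],M))
E
```

```text
e [0.4339 0.3239 0.0055] [-0.0149  0.0017  0.0954]
m [0.4448 0.3379 0.0055] [-0.0326  0.0023  0.0954]
g [0.4134 0.2991 0.014 ] [0.0173 0.0017 0.0869]
[[325.8015 181.1864]]
```

```bash
python3 -m handwheel '[[[0.003,0.0003,0.0115,0,0,0],[0.003,0.0003,0.0115,0,0,0],[0.003,0.0003,0.0115,0,0,0],[0.003,0.0003,0.0115,0,0,0],[0.003,0.0003,0.0115,0,0,0],[0.003,0.0003,0.0115,0,0,0],[0,0,0,0,0,0],[0,0,0,0,0,0]]]' - ; python3 -m handwheel '[[[0,0,0,0,0,0],[0,0,0,0,0,0],[0,0,0,0,0,0],[0,0,0,0,0,0],[0,0,0,0,0,0],[0,0,0,0,0,0],[0,0,0,0,0,0],[0,0,0,0,0,0],[0,0,0,0,0,0],[0,0,0,0,0,0]]]' 1 50
```

```text
t: 4.02
eef_pos: [0.4129, 0.2979, 0.0316]
orientation: [3.142, -0.0, -2.26]
ft_force: [-0.1, -0.4, 0.9]
gripper_width: 0.0854
grip_force: 0.0
t: 4.85
eef_pos: [0.413, 0.2975, 0.0315]
orientation: [3.142, -0.0, -2.259]
ft_force: [-0.8, -0.2, -0.3]
gripper_width: -0.0004
grip_force: 0.0
```

```bash
python3 - <<'E'
from h import *
np.set_printoptions(precision=4,suppress=True)
M=T();im=snap('wrist','w4.png')
for t,z in [('clip_grip',.014),('clip_eye',.0055)]:
    for d in arm.tip_of(t,'wrist')[:2]: print(t,np.array(d['xy']),round(d['score'],2),(np.linalg.inv(M)@np.r_[onplane('wrist',d['xy'],z,M),1])[:3])
E
```

```text
clip_grip [327.4 243.2] 0.75 [-0.0017  0.0021  0.0175]
```

View pics/w4.png

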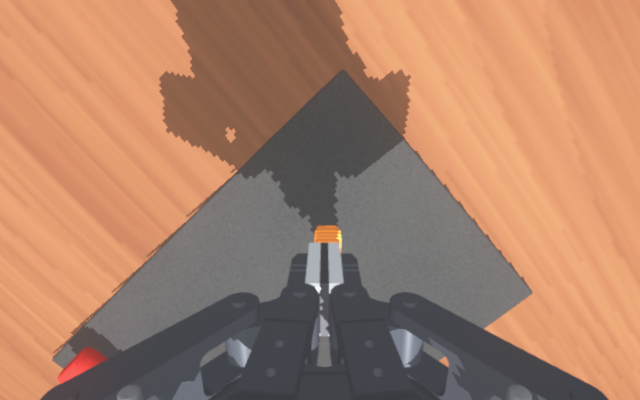

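The picture shows the grip's ribbed face at (314-342, 226-244) with the pads just below it. Before concluding anything I'll check where each part should project.

```bash
python3 - <<'E'
from h import *
np.set_printoptions(precision=4,suppress=True)
M=T();print(arm.tcp_to_tips,arm.read_state()['gripper_width'],arm.read_state()['grip_force'])
f=lambda p: proj('wrist',[(M@np.r_[p,1])[:3]],M)[0].round()
for x in (-.0017,.016): print(x,'rearbot',f([x+.005,.002,.0285]),'reartop',f([x+.005,.002,.0065]),'fronttop',f([x-.005,.002,.0065]))
print('pad tip rear',f([.011,0,.022]),f([.011,0,-.02]),'front',f([-.011,0,.022]),f([0,0,0]))
im=cv2.imread('pics/w4.png');cv2.imwrite('pics/w4c.png',cv2.resize(im[200:320,260:400],None,fx=5,fy=5,interpolation=cv2.INTER_CUBIC))
E
```

```text
0.022 0.00013954787006503452 0.0
-0.0017 rearbot [327. 226.] reartop [328. 243.] fronttop [327. 262.]
0.016 rearbot [327. 195.] reartop [328. 209.] fronttop [328. 228.]
pad tip rear [323. 217.] [323. 254.] front [323. 255.] [323. 256.]
```

View pics/w4c.png

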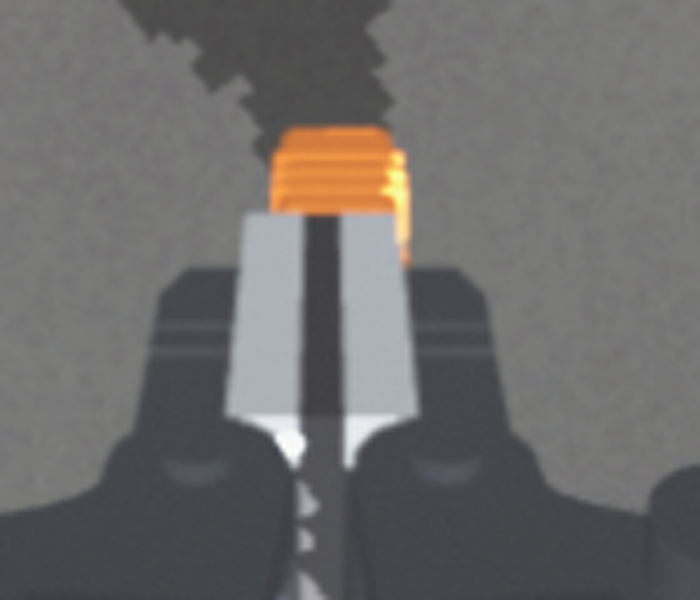

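The grip sits exactly where I measured it, but the shut pads look as if they're above its top. I'll solve for the open fingertips' tool coordinates from w3: inner tip edges at (222,257) and (427,257), 85 mm apart.

```bash
python3 - <<'E'
from h import *
from scipy.optimize import least_squares
np.set_printoptions(precision=4,suppress=True)
M=np.eye(4)
g=lambda p: proj('wrist',[p],M)[0]
for w in (.0425,):
    s=least_squares(lambda v: np.r_[g([v[0],-w,v[1]])-[222,257],g([v[0],w,v[1]])-[427,257]],[0,0],x_scale=.01);print(w,s.x,s.fun,'sign test')
    s=least_squares(lambda v: np.r_[g([v[0],w,v[1]])-[222,257],g([v[0],-w,v[1]])-[427,257]],[0,0],x_scale=.01);print(w,s.x,s.fun)
    s=least_squares(lambda v: np.r_[g([v[0],-w,v[1]])-[205,257],g([v[0],w,v[1]])-[443,257]],[0,0],x_scale=.01);print('mid',s.x)
for z in np.arange(-.02,.025,.004): print(z,g([.011,0,z]).round(),g([0,0,z]).round())
print(cam('wrist',M)[2],cam('wrist',M)[0])
E
```

```text
0.0425 [ 0.0082 -0.0178] [-1.1814 -0.0474 -1.1901  0.0462] sign test
0.0425 [-271356.6781  532537.9591] [ 101.6839   -0.0004 -103.3162   -0.0004]
mid [ 0.0174 -0.0361]
-0.02 [323. 254.] [323. 278.]
-0.016 [323. 249.] [323. 273.]
-0.012 [323. 245.] [323. 268.]
-0.008 [323. 241.] [323. 264.]
-0.004 [323. 237.] [323. 260.]
0.0 [323. 234.] [323. 256.]
0.004 [323. 230.] [323. 252.]
0.008 [323. 227.] [323. 248.]
0.012 [323. 224.] [323. 245.]
0.016000000000000004 [323. 221.] [323. 241.]
0.02 [323. 218.] [323. 238.]
0.023999999999999997 [323. 216.] [323. 235.]
[[ 0.0007 -0.9566 -0.2915  0.0745]
 [ 1.      0.0005  0.0006  0.0001]
 [-0.0004 -0.2915  0.9566 -0.1477]
 [ 0.      0.      0.      1.    ]] [[348.9675   0.     323.9177]
 [  0.     348.9675 195.2559]
 [  0.       0.       1.    ]]
```

The images say the shut tips are about 9 mm behind the reported TCP, not 22 mm ahead of it. That explains closing on air above the grip. I'll open, go down in stages watching the force, then close.

```bash
python3 -m handwheel '[[[0,0,0,0,0,0],[0,0,0,0,0,0],[0,0,0,0,0,0],[0,0,0,0,0,0],[0,0,0,0,0,0],[0,0,0,0,0,0],[0,0,0,0,0,0],[-0.001,0.002,0.004,0,0,0],[0,0,0.004,0,0,0],[0,0,0.003,0,0,0],[0,0,0.003,0,0,0],[0,0,0,0,0,0]]]' -1 50; python3 -m handwheel '[[[0,0,0.004,0,0,0],[0,0,0.004,0,0,0],[0,0,0.004,0,0,0],[0,0,0,0,0,0]]]' -; python3 - <<'E'
from h import *
snap('wrist','w5.png');s=arm.read_state();print(s['ft_force'])
E
```

```text
t: 6.0
eef_pos: [0.4117, 0.2992, 0.0167]
orientation: [3.141, -0.001, -2.259]
ft_force: [-0.1, 0.4, -0.4]
gripper_width: 0.0854
grip_force: 0.0
t: 6.33
eef_pos: [0.4117, 0.2992, 0.0047]
orientation: [3.141, -0.001, -2.259]
ft_force: [0.6, 0.5, -0.4]
gripper_width: 0.0851
grip_force: 0.0
[ 0.24086145  1.12547892 -0.52088637]
```

View pics/w5.png

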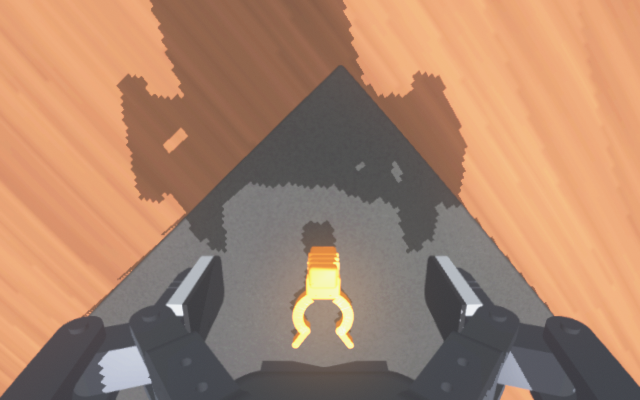

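The grip is centred between the open pads at (323,265), with no contact. Closing now.

```bash
python3 -m handwheel '[[[0,0,0,0,0,0],[0,0,0,0,0,0],[0,0,0,0,0,0],[0,0,0,0,0,0],[0,0,0,0,0,0],[0,0,0,0,0,0],[0,0,0,0,0,0],[0,0,0,0,0,0],[0,0,0,0,0,0]]]' 1 50; python3 - <<'E'
from h import *
snap('wrist','w6.png')
E
```

```text
t: 7.13
eef_pos: [0.4122, 0.2996, 0.0058]
orientation: [-3.141, 0.0, -2.259]
ft_force: [-1.1, -1.4, 3.9]
gripper_width: 0.0107
grip_force: 49.1
```

View pics/w6.png

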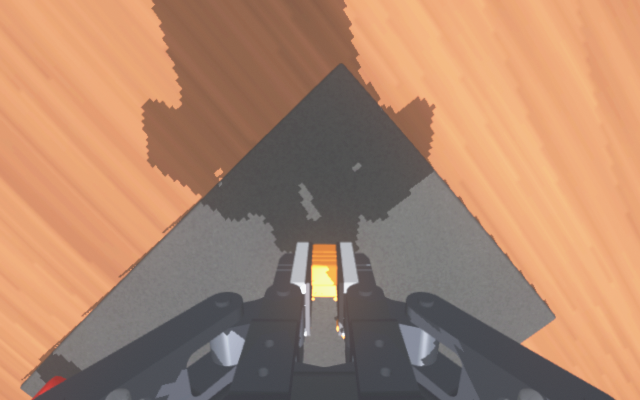

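Gripped: width 10.7 mm, 49 N. Next: lift, travel to the hub and turn the clip to point along the record player's x.

```bash
python3 -m handwheel '[[[0,0,-0.01,0,0,0],[0,0,-0.03,0,0,0],[0,0,-0.039,0,0,0],[0,0,-0.039,0,0,0],[0,0,-0.039,0,0,0],[0,0,-0.037,0,0,0],[0,0,0,0,0,0]]]' - 
python3 -m handwheel '[[[0.0198,-0.0327,0,0,0,0],[0.0198,-0.0327,0,0,0,0],[0.0198,-0.0327,0,0,0,0],[0.0198,-0.0327,0,0,0,0],[0.0198,-0.0327,0,0,0,0],[0.0198,-0.0327,0,0,0,0],[0.0198,-0.0327,0,0,0,0],[0.0198,-0.0327,0,0,0,0],[0.0198,-0.0327,0,0,0,0],[0.0198,-0.0327,0,0,0,0],[0,0,0,0,0,0]]]' -
python3 -m handwheel '[[[0,0,0,0,0,0.105],[0,0,0,0,0,0.105],[0,0,0,0,0,0.105],[0,0,0,0,0,0.105],[0,0,0,0,0,0.105],[0,0,0,0,0,0.105],[0,0,0,0,0,0.106],[0,0,0,0,0,0],[0,0,0,0,0,0],[0,0,0,0,0,0]]]' -
python3 - <<'E'
from h import *
np.save('MA.npy',T());snap('wrist','w7.png')
E
```

```text
t: 7.77
eef_pos: [0.4155, 0.3027, 0.2076]
orientation: [-3.138, 0.015, -2.26]
ft_force: [0.0, -0.2, -0.7]
gripper_width: 0.0102
grip_force: 48.8
t: 8.68
eef_pos: [0.5402, -0.0705, 0.1997]
orientation: [-3.137, -0.002, -2.271]
ft_force: [0.5, -1.0, 0.5]
gripper_width: 0.0105
grip_force: 48.9
t: 9.52
eef_pos: [0.5387, -0.0609, 0.1995]
orientation: [3.141, -0.0, -2.993]
ft_force: [-0.6, 0.7, -0.4]
gripper_width: 0.0102
grip_force: 48.9
```

View pics/w7.png

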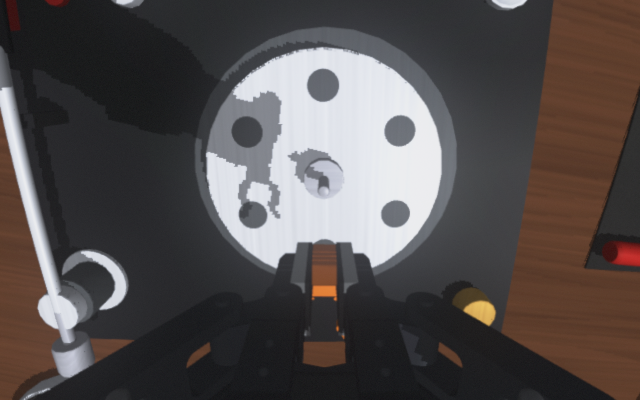

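The wrist view shows the whole platter (columns 206–442), the hub head near (323,178) and the spindle tip near (323,190). I'll fit the platter rim, 173 mm across, to get the hub axis and height.

```bash
cat > fit.py <<'E'
from h import *
from scipy.optimize import least_squares
def fit(fn,M,c0,rej=3):
    g=cv2.GaussianBlur(cv2.cvtColor(cv2.imread(fn),cv2.COLOR_BGR2GRAY),(3,3),0).astype(float)
    K,D,P=cam('wrist',M); th=np.radians(np.arange(0,360,2)); pts=[]
    c=np.array(c0,float)
    px=lambda v,r=.0865: proj('wrist',np.c_[v[0]+r*np.cos(th),v[1]+r*np.sin(th),0*th+v[2]],M)
    E=px(c);C=proj('wrist',[c],M)[0]; idx=[];pp=[]
    for i,e in enumerate(E):
        d=(e-C);L=np.hypot(*d);d/=L; s=np.arange(L-16,L+16,.25); q=C+s[:,None]*d
        if q.min()<1 or q[:,0].max()>638 or q[:,1].max()>240: continue
        v=cv2.remap(g.astype(np.float32),q[:,:1].astype(np.float32),q[:,1:].astype(np.float32),1)[:,0]
        dv=v[8:]-v[:-8]; k=np.argmin(dv)
        if dv[k]<-50 and v[k]>150: pp.append(C+s[k+4]*d); idx.append(i)
    pp=np.array(pp)
    def res(v):
        E=px(v); dd=np.array([cv2.pointPolygonTest(E.astype(np.float32).reshape(-1,1,2),(float(a),float(b)),True) for a,b in pp]); return dd
    s=least_squares(res,c,loss='soft_l1',f_scale=.7,x_scale=.01,diff_step=1e-3)
    return s.x,len(pp),np.median(abs(s.fun))
E
python3 - <<'E'
from fit import *
np.set_printoptions(precision=4,suppress=True)
M=np.load('MA.npy'); v,n,r=fit('pics/w7.png',M,[.524,-.062,.085]);print(v,n,r)
print('head top/spindle tip proj',proj('wrist',[v+[0,0,.0165],v+[0,0,.045]],M), 'tool',(np.linalg.inv(M)@np.r_[v,1])[:3])
im=cv2.imread('pics/w7.png'); th=np.radians(np.arange(0,360,3))
for rr,h,c in((.0865,0,(0,0,255)),(.014,.0165,(0,200,0)),(.0035,.045,(255,0,0))):
    for p in proj('wrist',np.c_[v[0]+rr*np.cos(th),v[1]+rr*np.sin(th),0*th+v[2]+h],M): cv2.circle(im,(int(p[0]*8),int(p[1]*8)),4,c,-1,shift=3)
cv2.imwrite('pics/w7o.png',cv2.resize(im[20:290,190:460],None,fx=2.2,fy=2.2,interpolation=cv2.INTER_NEAREST))
E
```

```text
[ 0.5234 -0.0633  0.0981] 110 0.19428529428332264
head top/spindle tip proj [[323.4802 178.8888]
 [323.4241 190.4272]] tool [ 0.0155 -0.0002  0.1014]
```

View pics/w7o.png

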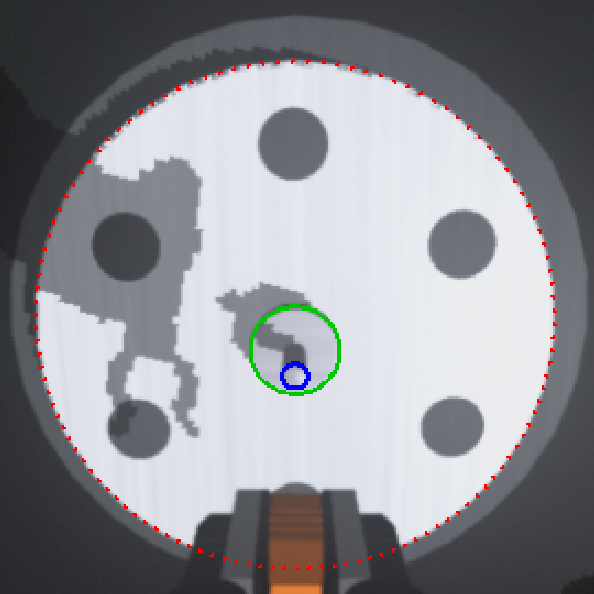

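The overlay matches the rim, head and spindle, so the hub is at (0.5234, -0.0633) with the platter top at z≈0.098. Next I check the eye's position in the tool frame from w5, while moving behind the hub and part-way down.

```bash
python3 -m handwheel '[[[0.0292,0,0,0,0,0],[0.0292,0,0,0,0,0],[0.0291,0,0,0,0,0],[0,0,0.025,0,0,0],[0,0,0.03,0,0,0],[0,0,0.025,0,0,0],[0,0,0,0,0,0],[0,0,0,0,0,0],[0,0,0,0,0,0]]]' - 
python3 - <<'E'
from h import *
np.set_printoptions(precision=4,suppress=True)
M=np.eye(4)
M[:3,:3]=R.from_euler('xyz',[3.141,-.001,-2.259]).as_matrix();M[:3,3]=[.4117,.2992,.0047]
for n,p,z in [('eye',(323,317),.0055),('tips',(323.5,345),.0055),('griprearbot',(323,246.5),.003)]: print(n,(np.linalg.inv(M)@np.r_[onplane('wrist',p,z,M),1])[:3])
im=cv2.imread('pics/w5.png');a=im.astype(int);m=(a[...,2]>140)&(a[...,0]<110)&(a[...,1]>60)&((a[...,2]-a[...,0])>100);m[:,:285]=0;m[:,362:]=0;m[:240]=0
for r in range(245,352,6): c=np.where(m[r])[0]; print(r,c.min() if len(c) else None,c.max() if len(c) else None,end='; ')
T1=T();h=np.linalg.inv(T1)@[.5234,-.0633,.0981,1];print('\nhub in tool',h, arm.read_state()['ft_force'])
E
```

```text
t: 10.32
eef_pos: [0.4533, -0.074, 0.1206]
orientation: [-3.141, 0.002, -2.995]
ft_force: [0.1, -0.4, 0.4]
gripper_width: 0.0101
grip_force: 48.9
eye [-0.0334 -0.0003 -0.0008]
tips [-0.0505 -0.     -0.0009]
griprearbot [ 0.004  -0.0003  0.0017]
245 None None; 251 310 335; 257 308 336; 263 308 332; 269 307 336; 275 306 339; 281 306 306; 287 306 340; 293 302 343; 299 297 348; 305 294 351; 311 341 341; 317 303 342; 323 305 340; 329 296 296; 335 295 349; 341 293 352; 347 None None; 
hub in tool [-0.0708  0.0004  0.0226  1.    ] [ 0.1366 -0.3743  0.434 ]
```

```bash
python3 -m handwheel '[[[0,0.0004,0.005,0,0,0],[0,0,0.005,0,0,0],[0,0,0.005,0,0,0],[0,0,0,0,0,0],[0,0,0,0,0,0]]]' - | grep -E 'eef|ft_'
for i in 1; do python3 -m handwheel '[[[0,0,0.001,0,0,0],[0,0,0,0,0,0]]]' - | grep -E 'eef|ft_'; done
python3 -m handwheel '[[[0,0,0.001,0,0,0],[0,0,0,0,0,0]]]' - | grep -E 'eef|ft_'; python3 -m handwheel '[[[0,0,0.0005,0,0,0],[0,0,0,0,0,0]]]' - | grep -E 'eef|ft_'
```

```text
eef_pos: [0.452, -0.0734, 0.1043]
ft_force: [1.0, -0.4, 0.6]
eef_pos: [0.4522, -0.0735, 0.1035]
ft_force: [0.0, -0.1, -0.0]
eef_pos: [0.4522, -0.0735, 0.1025]
ft_force: [-0.4, 0.0, -0.1]
eef_pos: [0.4523, -0.0735, 0.1021]
ft_force: [-0.5, 0.2, 1.3]
```

```bash
python3 -m handwheel '[[[0,0,0.0005,0,0,0],[0,0,0,0,0,0]]]' - | grep -E 'eef|ft_'; python3 -m handwheel '[[[0,0,0.0005,0,0,0],[0,0,0,0,0,0]]]' - | grep -E 'eef|ft_'
```

```text
eef_pos: [0.4523, -0.0735, 0.1017]
ft_force: [-1.9, -0.3, 4.6]
eef_pos: [0.4524, -0.0735, 0.1013]
ft_force: [-0.9, 0.1, 5.7]
```

Contact felt at TCP z≈0.1022 with about 6 N/mm, which matches the float spring. I'll back off to a light touch and slide toward the hub.

```bash
python3 -m handwheel '[[[0,0,-0.0006,0,0,0],[0,0,0,0,0,0],[-0.001,0,0,0,0,0],[-0.002,0,0,0,0,0],[-0.002,0,0,0,0,0],[-0.002,0,0,0,0,0],[-0.001,0,0,0,0,0],[0,0,0,0,0,0]]]' - | grep -E 'eef|ft_|ori'; python3 -m handwheel '[[[-0.001,0,0,0,0,0],[-0.002,0,0,0,0,0],[-0.002,0,0,0,0,0],[-0.002,0,0,0,0,0],[-0.001,0,0,0,0,0],[0,0,0,0,0,0]]]' - | grep -E 'eef|ft_'; python3 -m handwheel '[[[-0.001,0,0,0,0,0],[-0.001,0,0,0,0,0],[-0.001,0,0,0,0,0],[0,0,0,0,0,0]]]' - | grep -E 'eef|ft_'
```

```text
eef_pos: [0.4605, -0.0723, 0.1016]
orientation: [3.142, 0.0, -2.995]
ft_force: [-1.3, -0.5, 4.6]
eef_pos: [0.4685, -0.071, 0.1016]
ft_force: [-1.3, -0.6, 4.6]
eef_pos: [0.4712, -0.0707, 0.1016]
ft_force: [-1.7, -0.2, 4.4]
```

```bash
python3 -m handwheel '[[[0,0,-0.0004,0,0,0],[-0.001,0,0,0,0,0],[-0.001,0,0,0,0,0],[0,0,0,0,0,0]]]' - | grep -E 'eef|ft_'; python3 -m handwheel '[[[-0.001,0,0,0,0,0],[0,0,0,0,0,0]]]' - | grep -E 'eef|ft_'; python3 -m handwheel '[[[-0.001,0,0,0,0,0],[0,0,0,0,0,0]]]' - | grep -E 'eef|ft_'
```

```text
eef_pos: [0.4734, -0.0703, 0.1019]
ft_force: [-0.9, -1.0, 2.6]
eef_pos: [0.4742, -0.0702, 0.1019]
ft_force: [-1.4, -0.5, 2.1]
eef_pos: [0.4751, -0.0701, 0.1019]
ft_force: [-0.3, 0.3, 3.4]
```

```bash
python3 -m handwheel '[[[-0.001,0,0,0,0,0],[0,0,0,0,0,0]]]' - | grep -E 'eef|ft_'; python3 -m handwheel '[[[-0.001,0,0,0,0,0],[0,0,0,0,0,0]]]' - | grep -E 'eef|ft_'; python3 -m handwheel '[[[-0.001,0,0,0,0,0],[0,0,0,0,0,0]]]' - | grep -E 'eef|ft_'
```

```text
eef_pos: [0.4762, -0.0699, 0.102]
ft_force: [-1.4, -0.5, 2.9]
eef_pos: [0.4772, -0.0698, 0.102]
ft_force: [-0.6, -0.1, 2.0]
eef_pos: [0.4781, -0.0697, 0.102]
ft_force: [-0.7, 0.3, 2.3]
```

```bash
python3 -m handwheel '[[[-0.001,0,0,0,0,0],[0,0,0,0,0,0]]]' - | grep -E 'eef|ft_'; python3 -m handwheel '[[[-0.001,0,0,0,0,0],[0,0,0,0,0,0]]]' - | grep -E 'eef|ft_'
```

```text
eef_pos: [0.4788, -0.0696, 0.1019]
ft_force: [-2.4, -0.7, 2.3]
eef_pos: [0.4791, -0.0695, 0.1018]
ft_force: [-4.0, -0.5, 3.7]
```

Contact with the neck, and the sideways force is near zero, so the clip is centred. Keep pushing gently.

```bash
python3 -m handwheel '[[[-0.001,0,0,0,0,0],[0,0,0,0,0,0]]]' - | grep -E 'eef|ft_'; python3 -m handwheel '[[[-0.001,0,0,0,0,0],[0,0,0,0,0,0]]]' - | grep -E 'eef|ft_|width'
```

```text
eef_pos: [0.4794, -0.0695, 0.1016]
ft_force: [-6.0, -0.7, 5.2]
eef_pos: [0.4796, -0.0694, 0.1014]
ft_force: [-7.2, -0.7, 5.8]
gripper_width: 0.0106
```

```bash
python3 -m handwheel '[[[-0.001,0,0,0,0,0],[0,0,0,0,0,0]]]' - | grep -E 'eef|ft_'; python3 -m handwheel '[[[-0.0007,0,0,0,0,0],[0,0,0,0,0,0]]]' - | grep -E 'eef|ft_|width'
```

```text
eef_pos: [0.4798, -0.0694, 0.1013]
ft_force: [-8.2, -1.9, 6.6]
eef_pos: [0.4799, -0.0694, 0.1012]
ft_force: [-9.4, -1.5, 6.6]
gripper_width: 0.0105
```

Push builds as expected, but the down force has drifted up, so I'll ease the height while continuing.

```bash
python3 -m handwheel '[[[0,0,-0.001,0,0,0],[0,0,0,0,0,0]]]' - | grep -E 'eef|ft_'; python3 -m handwheel '[[[-0.0007,0,-0.0003,0,0,0],[0,0,0,0,0,0]]]' - | grep -E 'eef|ft_|width|ori'
```

```text
eef_pos: [0.4801, -0.0693, 0.102]
ft_force: [-7.6, -2.4, 2.6]
eef_pos: [0.4806, -0.0692, 0.1021]
orientation: [3.141, -0.008, -2.996]
ft_force: [-7.4, -0.7, 2.5]
gripper_width: 0.01
```

```bash
python3 -m handwheel '[[[-0.001,0,0,0,0,0],[0,0,0,0,0,0]]]' - | grep -E 'eef|ft_'; python3 -m handwheel '[[[-0.001,0,-0.0003,0,0,0],[0,0,0,0,0,0]]]' - | grep -E 'eef|ft_|width|ori'
```

```text
eef_pos: [0.4811, -0.0691, 0.1019]
ft_force: [-8.9, -1.2, 2.8]
eef_pos: [0.4817, -0.069, 0.1021]
orientation: [3.14, -0.01, -2.996]
ft_force: [-8.8, -3.2, 2.9]
gripper_width: 0.0106
```

```bash
python3 -m handwheel '[[[-0.001,0,-0.0002,0,0,0],[0,0,0,0,0,0]]]' - | grep -E 'eef|ft_'; python3 -m handwheel '[[[-0.001,0,-0.0002,0,0,0],[0,0,0,0,0,0]]]' - | grep -E 'eef|ft_|width|ori'
```

```text
eef_pos: [0.4827, -0.0689, 0.1023]
ft_force: [-9.2, -1.6, 3.0]
eef_pos: [0.4841, -0.0687, 0.1025]
orientation: [3.14, -0.009, -2.996]
ft_force: [-7.8, -1.7, 2.2]
gripper_width: 0.0107
```

```bash
python3 -m handwheel '[[[-0.001,0,0,0,0,0],[0,0,0,0,0,0]]]' - | grep -E 'eef|ft_'; python3 -m handwheel '[[[-0.001,0,0,0,0,0],[0,0,0,0,0,0]]]' - | grep -E 'eef|ft_|width|ori'
```

```text
eef_pos: [0.4874, -0.0683, 0.103]
ft_force: [-0.2, -0.4, -1.2]
eef_pos: [0.4922, -0.0676, 0.1043]
orientation: [-3.141, 0.004, -2.995]
ft_force: [1.4, 0.0, -1.8]
gripper_width: 0.0105
```

It snapped: the force dropped and the tool jumped ahead. I'll lower to relieve the upward lift and check it is home with a gentle push.

```bash
python3 -m handwheel '[[[0,0,0.0012,0,0,0],[0,0,0.0006,0,0,0],[0,0,0,0,0,0]]]' - | grep -E 'eef|ft_'; python3 -m handwheel '[[[-0.001,0,0,0,0,0],[0,0,0,0,0,0],[0,0,0,0,0,0]]]' - | grep -E 'eef|ft_|width|ori'
```

```text
eef_pos: [0.4917, -0.0678, 0.1026]
ft_force: [4.1, -0.5, -0.4]
eef_pos: [0.4918, -0.0677, 0.1024]
orientation: [-3.141, 0.001, -2.995]
ft_force: [2.9, -0.4, -0.4]
gripper_width: 0.0106
```

```bash
python3 -m handwheel '[[[-0.001,0,0,0,0,0],[0,0,0,0,0,0]]]' - | grep -E 'eef|ft_'; python3 -m handwheel '[[[-0.001,0,0,0,0,0],[0,0,0,0,0,0]]]' - | grep -E 'eef|ft_'; python3 -m handwheel '[[[-0.001,0,0,0,0,0],[0,0,0,0,0,0]]]' - | grep -E 'eef|ft_'
```

```text
eef_pos: [0.492, -0.0677, 0.1022]
ft_force: [1.7, -0.3, 0.7]
eef_pos: [0.4924, -0.0676, 0.102]
ft_force: [-0.8, -0.6, 1.1]
eef_pos: [0.4932, -0.0673, 0.102]
ft_force: [-0.6, -0.0, 2.4]
```

```bash
python3 -m handwheel '[[[-0.001,0,0,0,0,0],[0,0,0,0,0,0]]]' - | grep -E 'eef|ft_'; python3 -m handwheel '[[[-0.001,0,0,0,0,0],[0,0,0,0,0,0]]]' - | grep -E 'eef|ft_'
```

```text
eef_pos: [0.4945, -0.0671, 0.102]
ft_force: [-1.5, -0.4, 2.0]
eef_pos: [0.4948, -0.067, 0.1018]
ft_force: [-3.0, -1.0, 3.5]
```

The bridge seats on the neck at TCP x≈0.4945. I'll back off about 1 mm so the clip rests in its play, then release.

```bash
python3 -m handwheel '[[[0.001,0,-0.0003,0,0,0],[0.0005,0,0,0,0,0],[0,0,0,0,0,0],[0,0,0,0,0,0]]]' - | grep -E 'eef|ft_'; python3 - <<'E'
from h import *
snap('wrist','w8.png')
E
python3 -m handwheel '[[[0,0,0,0,0,0],[0,0,0,0,0,0],[0,0,0,0,0,0],[0,0,0,0,0,0],[0,0,0,0,0,0],[0,0,0,0,0,0],[0,0,0,0,0,0],[0,0,0,0,0,0],[0,0,0,0,0,0]]]' -1 | grep -E 'eef|ft_|width|t:'
```

```text
eef_pos: [0.4946, -0.0671, 0.1023]
ft_force: [-2.0, -0.4, 0.1]
t: 19.03
eef_pos: [0.4946, -0.0672, 0.1025]
ft_force: [0.1, 0.8, 0.8]
gripper_width: 0.0854
```

Released. Lift straight up, clear of the hub, then look.

```bash
python3 -m handwheel '[[[0,0,-0.005,0,0,0],[0,0,-0.01,0,0,0],[0,0,-0.02,0,0,0],[0,0,-0.03,0,0,0],[0,0,-0.03,0,0,0],[0.02,0,0,0,0,0],[0.02,0,0,0,0,0],[0,0,0,0,0,0],[0,0,0,0,0,0]]]' - | grep -E 'eef|ft_|width|t:'
python3 - <<'E'
from fit import *
np.set_printoptions(precision=4,suppress=True)
M=T();im=snap('wrist','w9.png')
for t,z in [('clip_grip',.110),('clip_eye',.1015)]:
    for d in arm.tip_of(t,'wrist')[:1]: print(t,d['xy'],d['score'],onplane('wrist',d['xy'],z,M))
v=np.array([.5234,-.0633,.0981]);c=proj('wrist',[v],M)[0];print(c)
x=np.array([.989,.146,0]);y=np.array([-.146,.989,0])
o=cv2.imread('pics/w9.png')
for p in proj('wrist',[v+[0,0,.005]+a*x+b*y for a,b in [(0,0),(18,12.5),(18,-12.5),(8,6.5),(8,-6.5),(-31,0),(-21,6),(-21,-6)] for a,b in [(a/1e3,b/1e3)]],M): cv2.circle(o,(int(p[0]*8),int(p[1]*8)),8,(0,0,255),-1,shift=3)
r0=max(0,int(c[1])-110);c0=max(0,int(c[0])-130)
cv2.imwrite('pics/w9c.png',cv2.resize(o[r0:r0+200,c0:c0+260],None,fx=3,fy=3,interpolation=cv2.INTER_CUBIC))
E
```

```text
t: 19.78
eef_pos: [0.4547, -0.0733, 0.1986]
ft_force: [0.5, -0.3, 0.2]
gripper_width: 0.0852
clip_grip [323.6, 250.1] 0.63 [ 0.4946 -0.0676  0.11  ]
clip_eye [326.8, 276.1] 0.57 [ 0.5208 -0.0611  0.1015]
[323.6432 276.4042]
```

View pics/w9c.png

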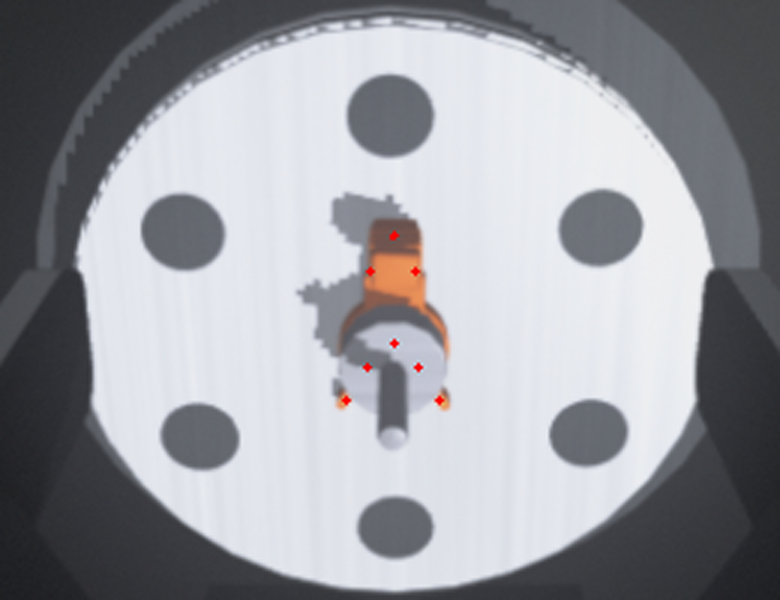

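The picture shows the clip around the hub under the head. Its jaw tips lie at the predicted home positions (crop 345,400 and 440,400), the grip is behind, and the gripper is clear.

```bash
python3 -c "
from cell import arm
print(arm.sign_off())"
```

```text
the job is handed in; nothing more can be done
None
```

The clip is snapped home in the hub groove, released and handed in at about 20 s; pushes stayed under 10 N sideways and 7 N down by the readings, and the tonearm, screwdriver and adaptor were not touched.

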